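Load the tweeter test bay and hold the run lever level

TASK

Test the tweeter that stands face down on the bench: set it, still face down, into the round recess in the floor of the open-topped test bay and let go, then push the bay's front flap up until it is fully shut. Only then press the tester's spring-loaded hold-to-run lever down with the fingers until its arm is level, without ever pushing it down to its stop, and finish while still holding it level (it springs up if let go). Leave the other things on the bench where they are.

Things in the scene. Friction and masses are not known exactly. Their poses are not given: they have to be found in the camera images.
- tweeter: small dark steel dome tweeter standing face down on the bench: a round faceplate 64 mm across and 5 mm thick at the bottom, and a magnet can 44 mm across on top of it, 36 mm high in all, about 0.25 kg. Origin at the centre of the faceplate's underside; z up.
- bay: fixed test bay, an oak box open at the top, 160 mm deep (x) by 180 mm wide (y) by 90 mm high, side and back walls 8 mm thick, floor top 10 mm above the bench. Origin at the centre of its underside, x towards its back wall, z up. Its front (-x) side is closed by the flap.
- recess (a point): centre of the recess in the bay's floor, at floor height (10 mm above the bench): inside a 4 mm high aluminium ring of 84 mm outer and 72 mm inner diameter, in the middle of the bay. The tweeter's faceplate rests on this floor inside the ring.
- flap (a joint): angle of the bay's front flap about its bottom hinge, rad: 0 = upright and fully shut, grows as it falls open towards the robot, 1.3 = stop. Stiff hinge (about 0.3 N m of friction): the flap stays where it is left. Starts 0.8 to 1.2 open.
- flap_hinge (a point): middle of the flap's hinge line, 12 mm above the bench at the bay's front edge; the point turns with the flap, the hinge line is its y axis (the bay's y).
- flap_knob (a point): centre of the flap's knob, a dark steel bar 18 mm in diameter and 30 mm long, parallel to the hinge, on a 14 mm wide stem beyond the middle of the flap's free edge: 120 mm from the hinge line along the flap and 4 mm to its outer side. The oak panel ends at 78 mm. With the flap shut it is 132 mm above the bench. It can be pinched from above across its ends or its diameter.
- tester: fixed grey tester, a box 110 x 90 x 82 mm that carries the lever between two cheeks on top. Origin on its underside, midway in y; the box runs from x = -45 to x = +65 mm. The lever sticks out over its -x side.
- run_lever (a joint): angle of the hold-to-run lever, rad: 0 = released, its arm sloping 0.6 rad upwards away from the pivot; grows as its free end is pressed down; 0.60 = arm level (horizontal); 0.95 = stop. A spring returns it to 0: about 0.3 N m at 0, 1.0 N m at level (some 9 N on the pad, pushing straight down), 1.4 N m at the stop.
- lever_pivot (a point): pivot of the lever, 105 mm above the bench, on the lever arm's mid-plane (the arm is 12 mm thick). The arm leaves it towards the tester's -x.
- lever_pad (a point): centre of the upper face of the black pad at the lever's free end, 115 mm from the pivot along the arm and 6 mm above its mid-plane; the pad is 50 mm long (along the arm), 40 mm wide, 12 mm thick. With the arm level the upper face is 111 mm above the bench.
- terminal_plate: bystander: black plate 60 x 40 x 5 mm with two small binding posts, 22 mm high. Origin under its centre.
- woofer: bystander: large loudspeaker driver lying face down, 136 mm across, 62 mm high. Origin under its centre.
- screwdriver: bystander: screwdriver 180 mm long lying on the bench.
Mind the look-alikes: they are no part of the job. Several things have the shape of the tester; the one meant has the colours described above.

How it is judged:
On the way, in this order (a step that is already met when the one before it is completed fails the run):
1. the tweeter lies face down in the recess, let go (horizontal distance between tweeter and recess below 0.006 m and z of tweeter in the frame of bay between 0.007 and 0.0125 m and angle between tweeter's own z axis and vertical below 0.08 rad and contact force between each of the arm, the fingers and tweeter below 0.1 N), for 0.2 s.
2. the flap is fully shut (value of joint flap below 0.06 rad and horizontal distance between tweeter and recess below 0.006 m and z of tweeter in the frame of bay between 0.007 and 0.0125 m and angle between tweeter's own z axis and vertical below 0.08 rad), for 0.2 s.
3. the fingers hold the lever level (value of joint run_lever between 0.48 and 0.72 rad and contact force between the fingers and tester above 2 N and value of joint flap below 0.06 rad), for 0.5 s.
At the end, for the whole second after the job is handed in: The fingers still press on the lever (over 2 N) and hold its arm level within 0.12 rad (joint 0.48 to 0.72), the flap is shut (under 0.06 rad), and the tweeter lies flat, face down and let go in the recess, within 6 mm of its centre (all of step 1 and all of step 3); the arm keeps its last pose, push and grip.
It fails at once if the lever is pushed down to its stop (past 0.9 rad) (value of joint run_lever above 0.9 rad).
It fails at once if the lever is pressed (past 0.25 rad) while the flap is still open (over 0.15 rad) (value of joint run_lever above 0.25 rad and value of joint flap above 0.15 rad).
It fails at once if a bystander (terminal plate, woofer or screwdriver) is moved more than 40 mm (distance of any of terminal_plate, woofer, screwdriver from where it was at the start of the episode above 0.04 m).
It also fails if it takes over 58 s, if anything falls off the work surface, if the arm or the gripper's body presses on something with over 40 N, if the wrist force passes 120 N, or if a joint passes its speed limit or range.

ROBOT

A 7-joint arm with a two-finger parallel gripper is mounted at the origin on the work surface. World frame = base frame: x ahead of the robot, y to its left, z up, the work surface at z = 0. Lengths are in m, angles in rad, forces in N, time in s.
With the tool pointing down it reaches from about 0.425 to 0.925 m from the base axis. Payload 6.8 kg.
Tool frame: the origin (TCP) lies midway between the tips of the shut fingers; the grasp point (between the pads) lies 19 mm behind it (r.grip_depth is the distance from the TCP to the grasp point, in m); z points along the fingers, y is the line along which they close (so a half turn about z gives the same grasp; the last joint's range is limited). The gripper opens to 85 mm and grips with 20 to 120 N. Pads are 22 mm wide; open, the fingers measure 114 mm over their backs; the gripper's body (76 mm by 85 mm) begins 54 mm behind the grasp point. The pads swing forward as they close: fully open they stand 13 mm farther back than shut.
Start: joints at [1.119, 0.477, 0.022, 1.555, -0.011, 1.109, -0.083], TCP at [0.228, -0.636, 0.231] pointing down, gripper open.
Joint ranges: [-2.96, 2.96], [-0.34, 2.1], [-1.41, 1.46], [0.24, 2.44], [-1.37, 4.51], [0.17, 1.92], [-2.96, 2.96]. Speed limits (rad/s): [2.39, 2.39, 3.14, 3.14, 3.14, 3.14, 3.14].

INTERFACE

Orientations are given as a rotation vector (axis times angle).
In Python, from bench import telemetry, grab_frame, calibration, order, silhouettes, r gives the robot as it stands.
- The arm moves only by the tool apply_moves, never from a script. Its argument "moves" is a list of rows, each a list of 7 numbers: the turn, a rotation vector about the tool's x, y, z scaled (see below), then the shift along the tool's x, y, z scaled (see below), then the opening, from -1 (shut) to 1 (fully open). A call has exactly 8 rows; each row shifts and turns the commanded pose from where the row before left it, along the tool's axes as they then stand; what a row does not reach is not made up. The controller multiplies each number of a shift by 1000 mm and each number of a turn by 6 degrees. A row lasts 1/12 s, in which the tool goes at most 41.7 mm and 7.16 degrees, less where a joint would pass 70% of its speed; a pose out of reach is approached as far as the arm can. A call with a number of a shift or a turn outside -1 to 1 is refused whole. A call with a gripper value outside its range is refused whole. The fingers move at their own pace and stop on an object; "grip_force" is the grip in N (left out, the last holds). Time passes only in rows, so rows that do not move let the fingers close, or fill a call up. It gives the time, the measured TCP pose, the force, the opening and the grip force at its end, in the units of the state.
- telemetry.get_obs(): the state, without advancing time (a new reading comes with each control period).
- grab_frame(name): name is "scene" or "top" or "wrist"; returns the picture (480x640x3 uint8, blue, green, red); there is no depth.
- calibration(name): a dict with "fx", "fy", "cx", "cy" (pixels), "k1" (the pictures are not rectified: a ray, as slopes to the right and down, at radius r is drawn at 1 + k1 r^2 times it, then the intrinsics apply), "world_from_camera" (4x4, takes a point from camera to world coordinates); the wrist camera has in their place "mount" (4x4, takes a point from camera to tool coordinates, whose origin is the TCP and whose axes are the flange's). Camera axes: x right, y down, z forward; pixel columns grow to the right and rows downward; lengths in m; the calibration is good to about 2 mm. A picture is of the moment at which its call begins: read the wrist's pose just before it. calibration takes no time and is no camera call.
- order.hand_in(): hands the job in; it is judged then, once.
Trained networks look in the newest picture that a camera, given by its name, has taken for a name from the list of things; names that differ only in an ending like _2 or _b are one class to them, and where a whole thing is asked for, a point or a joint stands for the part that bears it (a point fixed in the world has none). Each returns a list of dicts, best first, with "p" (0 to 1); they miss things now and then, are a little off and sometimes report something else, mostly with a low value. They report only what shows in the picture. A call takes as long as a camera call. They do not tell look-alikes from the thing itself.
- silhouettes(thing, camera): "mask" (480x640 bool, what is visible of it) and "extent" ([centre column, centre row, width, height] in pixels, round what is visible of it).
The state is a dict: "clock": time; "joints": joint angles; "qvel": joint speeds; "tau": joint torques, N m; "tcp_pos": TCP position; "orientation": TCP orientation; "contact_force": force on the tool from outside, world axes, zero at the start; "moment": the same for the moment, N m; "grip_width": finger opening in m; "gripper_force": force on a finger pad.
Only numpy, scipy, OpenCV 4.12 (cv2) and the standard library are available. Lean on these libraries where they do the work, as an engineer would, in place of code of your own. Each camera call takes 0.05 s, during which the arm holds its last target. There are 200 camera calls.

## Working session

There is one attempt and no reset: what is moved stays moved. The work goes in short steps, Python scripts to look and compute and a tool call to move; the robot and the scene stay as the last step left them, time stands still between calls to the robot, and variables do not carry over. Pictures are saved under pics/ and viewed, at most 10 in all, crops included, and the job is handed in when it is done.

Besides the shell and the picture viewer there is one more tool, called after ">>>" by a JSON object that holds its "fn" and its "kwargs", one argument or row to a line. apply_moves: Moves the arm, as the interface text tells. Its arguments: {"type":"object","properties":{"moves":{"type":"array"},"grip_force":{"type":"number"}},"required":["moves"]}

```bash
mkdir -p pics; ls
python3 - <<'E'
from bench import telemetry, grab_frame, calibration, order, silhouettes, r
import cv2, numpy as np
o=telemetry.get_obs(); print(o)
for n in ("scene","top"):
    cv2.imwrite(f"pics/{n}0.png",grab_frame(n)); print(n,calibration(n))
    for t in ("tweeter","bay","flap","tester","run_lever","lever_pad","flap_knob","woofer","terminal_plate","screwdriver"):
        try: print(t,[(round(float(d["p"]),2),[int(v) for v in d["extent"]]) for d in silhouettes(t,n)][:4])
        except Exception as e: print(t,e)
print(calibration("wrist"))
E
```

```text
pics
{'clock': 0.0, 'joints': array([ 1.11888761,  0.47779685,  0.02235288,  1.5564409 , -0.01151896,
        1.10930867, -0.08312411]), 'qvel': array([ 0.001541  , -0.0011155 ,  0.00029942,  0.00069864,  0.00212083,
       -0.00053989,  0.00048763]), 'tau': array([-5.23896342e-04, -5.96450758e+01,  1.60775498e+00, -2.81206405e+01,
        1.24462653e-02,  9.16295423e-03, -2.03091858e-06]), 'tcp_pos': array([ 0.22731067, -0.63494779,  0.23033261]), 'orientation': array([-3.09354710e+00, -5.37059360e-01,  6.82128062e-04]), 'contact_force': array([-0.44654932,  0.65244473,  0.59985481]), 'moment': array([-0.01231737,  0.00536416,  0.03260611]), 'gripper_force': 0.0, 'grip_width': 0.0852517378820407}
scene {'fx': 481.027698135791, 'fy': 481.027698135791, 'cx': 321.64369341590753, 'cy': 229.9985449904439, 'k1': -0.05728011181129622, 'world_from_camera': array([[-0.26353833,  0.81606384, -0.51438056,  1.26879377],
       [ 0.96461745,  0.22724574, -0.13368825,  0.17411294],
       [ 0.00779265, -0.53141244, -0.84707738,  1.2024695 ],
       [ 0.        ,  0.        ,  0.        ,  1.     
[... 1315 characters left out ...]
 [(0.79, [454, 275, 18, 56]), (0.76, [541, 348, 30, 58])]
flap_knob [(0.91, [269, 291, 77, 45])]
woofer [(0.56, [141, 229, 57, 54])]
terminal_plate [(0.93, [386, 308, 26, 23])]
screwdriver [(0.66, [377, 209, 14, 67])]
{'fx': 356.79662748275894, 'fy': 356.79662748275894, 'cx': 318.9783867825659, 'cy': 237.59918758057626, 'k1': -0.04935431681933131, 'mount': array([[ 7.98927655e-04, -9.49242977e-01, -3.14542735e-01,
         8.07215850e-02],
       [ 9.99999656e-01,  8.27973792e-04,  4.12633053e-05,
         6.49285054e-04],
       [ 2.21264238e-04, -3.14542660e-01,  9.49243312e-01,
        -1.43364756e-01],
       [ 0.00000000e+00,  0.00000000e+00,  0.00000000e+00,
         1.00000000e+00]])}
```

Run:
```python
import cv2
a=cv2.imread("pics/scene0.png")[60:360,150:550]; cv2.imwrite("pics/s0c.png",cv2.resize(a,(800,600),interpolation=2))
a=cv2.imread("pics/top0.png")[150:450,90:600]; cv2.imwrite("pics/t0c.png",cv2.resize(a,(800,471),interpolation=2))
```

```text
(no output)
```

View pics/s0c.png

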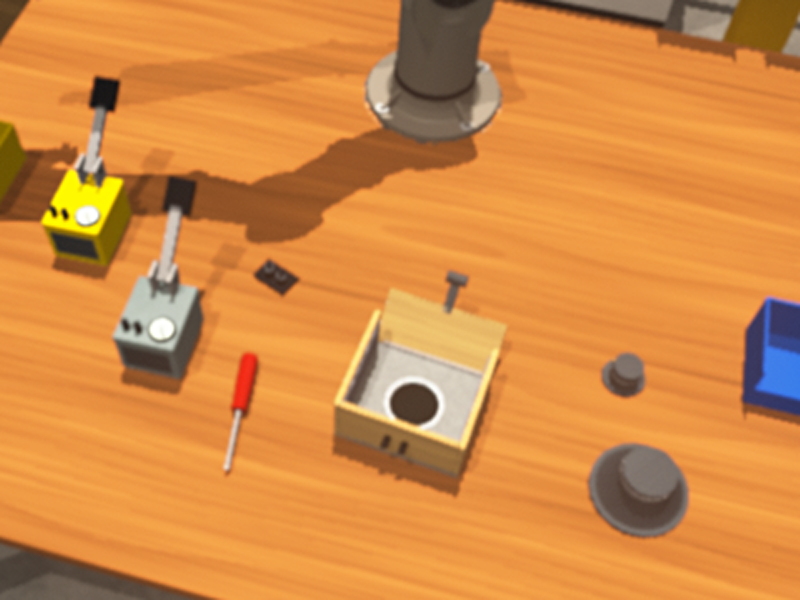

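View pics/t0c.png

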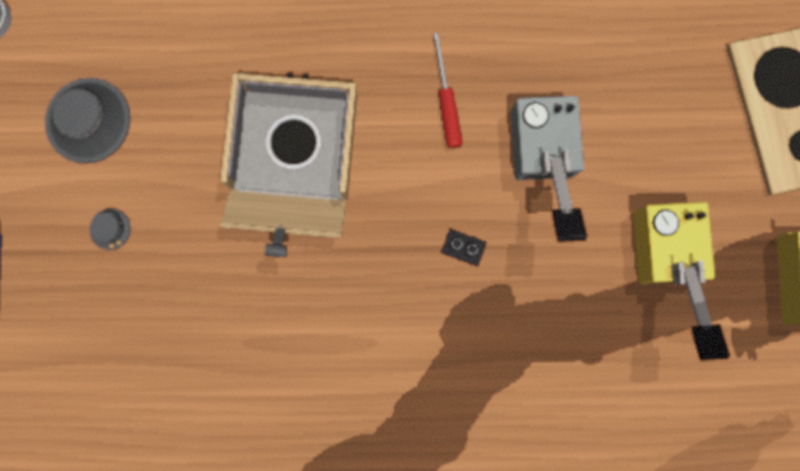

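The scene view shows the grey tester (crop 160,310), the oak bay with its flap open towards the robot, and the tweeter at crop (625,373). In the top view the tweeter is at (110,228), the ring at (293,141), the knob at (276,252), and the grey tester's pad at (569,224). The yellow tester is the look-alike.

```bash
cat > h.py <<'E'
from bench import telemetry, grab_frame, calibration, order, silhouettes, r
import cv2, numpy as np
from scipy.spatial.transform import Rotation as R
def cam(n,o=None):
    c=calibration(n)
    K=np.array([[c["fx"],0,c["cx"]],[0,c["fy"],c["cy"]],[0,0,1]])
    D=np.array([c["k1"],0,0,0,0])
    if n=="wrist":
        o=o or telemetry.get_obs(); T=np.eye(4); T[:3,:3]=R.from_rotvec(o["orientation"]).as_matrix(); T[:3,3]=o["tcp_pos"]; T=T@c["mount"]
    else: T=c["world_from_camera"]
    return K,D,T
def w(C,uv,z):
    K,D,T=C; n=cv2.undistortPoints(np.array(uv,float).reshape(-1,1,2),K,D)[:,0]
    d=np.c_[n,np.ones(len(n))]@T[:3,:3].T; z=np.broadcast_to(z,(len(n),))
    return T[:3,3]+d*((z-T[2,3])/d[:,2])[:,None]
def proj(C,P):
    K,D,T=C; q=(np.atleast_2d(P)-T[:3,3])@T[:3,:3]
    return cv2.projectPoints(q,np.zeros(3),np.zeros(3),K,D)[0][:,0]
E
python3 - <<'E'
from h import *
C=cam("top"); np.set_printoptions(precision=4,suppress=True)
f=lambda p:(90+.6375*np.array(p)[:,0:1]*[1,0]+ (150+.637*np.array(p)[:,1:2])*[0,1])
pts=[("tweet",(110,228),.02),("ring",(293,141),.014),("bayBR",(355,82),.09),("bayBL",(237,74),.09),("flapL",(221,234),.06),("flapR",(341,236),.06),("hingeL",(233,193),.012),("hingeR",(343,199),.05),("knob",(276,248),.085),("tBL",(515,96),.082),("tBR",(578,97),.082),("tFR",(582,176),.082),("tFL",(516,178),.082),("piv",(555,158),.105),("pad",(569,224),.17),("plate",(464,247),.005),("woof",(88,120),.01),("drv",(450,118),.01)]
for n,p,z in pts: x=w(C,f([p]),z)[0]; print(n,x,np.hypot(*x[:2]).round(3))
o=telemetry.get_obs(); print(R.from_rotvec(o["orientation"]).as_matrix())
E
```

```text
tweet [0.2813 0.3804 0.02  ] 0.473
ring [0.4078 0.1086 0.014 ] 0.422
bayBR [0.4872 0.0136 0.09  ] 0.487
bayBL [0.5008 0.1816 0.09  ] 0.533
flapL [0.2749 0.2079 0.06  ] 0.345
flapR [0.2711 0.0367 0.06  ] 0.274
hingeL [0.332  0.1982 0.012 ] 0.387
hingeR [0.3228 0.0337 0.05  ] 0.325
knob [0.2568 0.1265 0.085 ] 0.286
tBL [ 0.4646 -0.2132  0.082 ] 0.511
tBR [ 0.4616 -0.3029  0.082 ] 0.552
tFR [ 0.3504 -0.3039  0.082 ] 0.464
tFL [ 0.3494 -0.2107  0.082 ] 0.408
piv [ 0.376  -0.2627  0.105 ] 0.459
pad [ 0.2888 -0.2665  0.17  ] 0.393
plate [ 0.2496 -0.1417  0.005 ] 0.287
woof [0.4418 0.4205 0.01  ] 0.61
drv [ 0.439  -0.1252  0.01  ] 0.456
[[ 0.9415  0.3371  0.    ]
 [ 0.3371 -0.9415  0.    ]
 [ 0.      0.     -1.    ]]
```

```bash
cat >> h.py <<'E'
def rot(yaw,tilt=0):   # tool x at azimuth yaw; tilt>0 points fingers toward -x of tool
    return R.from_euler("z",yaw)*R.from_euler("x",np.pi)*R.from_euler("y",-tilt)
def rows(p0,R0,path,g):
    """path: list of (pos,Rot); prints rounded rows, tracking the rounded commanded pose"""
    p,Q=np.array(p0,float),R0; out=[]
    for P,S in path:
        t=np.round(np.degrees((Q.inv()*S).as_rotvec())/6,2); s=np.round(Q.inv().apply(np.array(P)-p),3)
        out.append([*t.tolist(),*s.tolist(),g]); p=p+Q.apply(s); Q=Q*R.from_rotvec(np.radians(t*6))
    for i in range(0,len(out),8): print(str((out[i:i+8]+[[0]*6+[g]]*8)[:8]).replace("0.0,","0,").replace(" ",""))
    print("end",p.round(4),Q.as_rotvec().round(4)); return p,Q
def now(): o=telemetry.get_obs(); return o["tcp_pos"],R.from_rotvec(o["orientation"])
def line(p0,yt0,p1,yt1,n):
    f=np.arange(1,n+1)/n
    return [(np.array(p0)+(np.array(p1)-p0)*a, rot(*(np.array(yt0)+(np.array(yt1)-yt0)*a))) for a in f]
E
python3 - <<'E'
from h import *
print([a for a in dir(r) if a[0]!="_"])
p,Q=now()
m=rot(.344,.0).as_matrix(); print(m.round(3), rot(0,.3).apply([0,0,1]))
f=np.arange(1,41)/40
az=-1.227+f*2.16; rr=np.interp(f,[0,.4,1],[.674,.62,.56]); z=np.interp(f,[0,.15,.8,1],[.23,.33,.33,.27]); yaw=.344+f*(.933-.344)
rows(p,Q,[((a*np.cos(b),a*np.sin(b),c),rot(y)) for a,b,c,y in zip(rr,az,z,yaw)],1)
E
```

```text
['Unreachable', 'grip_depth']
[[ 0.941  0.337  0.   ]
 [ 0.337 -0.941 -0.   ]
 [-0.     0.    -1.   ]] [-2.95520207e-01 -1.16994977e-16 -9.55336489e-01]
[[0,-0,-0.14,0.036,-0.005,-0.015,1],[0,-0,-0.14,0.036,-0.006,-0.017,1],[0,-0,-0.14,0.035,-0.007,-0.017,1],[0,-0,-0.14,0.035,-0.009,-0.016,1],[0,-0,-0.14,0.035,-0.01,-0.017,1],[0,-0,-0.15,0.033,-0.011,-0.017,1],[0,-0,-0.14,0.033,-0.012,0,1],[0,-0,-0.14,0.033,-0.014,0,1]]
[[0,-0,-0.14,0.032,-0.015,0,1],[0,-0,-0.14,0.031,-0.016,0,1],[0,-0,-0.14,0.03,-0.017,0,1],[0,-0,-0.14,0.029,-0.018,0,1],[0,-0,-0.14,0.028,-0.019,0,1],[0,-0,-0.14,0.028,-0.02,0,1],[0,-0,-0.14,0.026,-0.022,0,1],[0,-0,-0.14,0.026,-0.022,0,1]]
[[0,-0,-0.14,0.025,-0.022,0,1],[0,-0,-0.14,0.024,-0.023,0,1],[0,-0,-0.14,0.022,-0.024,0,1],[0,-0,-0.14,0.022,-0.025,0,1],[0,-0,-0.14,0.021,-0.026,0,1],[0,-0,-0.15,0.02,-0.026,0,1],[0,-0,-0.14,0.018,-0.027,0,1],[0,-0,-0.14,0.018,-0.028,0,1]]
[[0,-0,-0.14,0.016,-0.028,0,1],[0,-0,-0.14,0.015,-0.028,0,1],[0,-0,-0.14,0.014,-0.029,0,1],[0,-0,-0.14,0.013,-0.03,0,1],[0,-0,-0.14,0.011,-0.029,0,1],[0,-0,-0.14,0.01,-0.03,0,1],[0,-0,-0.14,0.009,-0.031,0,1],[0,-0,-0.14,0.008,-0.03,0,1]]
[[0,-0,-0.14,0.006,-0.031,0.008,1],[0,-0,-0.14,0.005,-0.031,0.007,1],[0,-0,-0.14,0.004,-0.031,0.008,1],[0,-0,-0.14,0.003,-0.03,0.007,1],[0,-0,-0.14,0.002,-0.031,0.008,1],[0,-0,-0.14,-0,-0.031,0.007,1],[0,-0,-0.15,-0.001,-0.03,0.008,1],[0,-0,-0.14,-0.002,-0.031,0.007,1]]
end [0.3333 0.4502 0.2703] [2.8056 1.4136 0.    ]
```

>>> {"fn": "apply_moves", "kwargs": {
  "moves": [
    [0,0,-0.14,0.036,-0.005,-0.015,1],
    [0,0,-0.14,0.036,-0.006,-0.017,1],
    [0,0,-0.14,0.035,-0.007,-0.017,1],
    [0,0,-0.14,0.035,-0.009,-0.016,1],
    [0,0,-0.14,0.035,-0.01,-0.017,1],
    [0,0,-0.15,0.033,-0.011,-0.017,1],
    [0,0,-0.14,0.033,-0.012,0,1],
    [0,0,-0.14,0.033,-0.014,0,1]
  ]
}}

```text
clock: 1.77
tcp_pos: [0.4547, -0.461, 0.3319]
orientation: [3.055, 0.72, 0.003]
contact_force: [-0.1, -0.1, -0.9]
grip_width: 0.0852
gripper_force: 0.0
```

```bash
python3 -c "
from h import *
o=telemetry.get_obs(); print(o['joints'].round(3),o['tcp_pos'],o['clock'])"
```

```text
[ 0.757  0.362 -0.083  1.497  0.031  1.281 -0.438] [ 0.45467757 -0.46098408  0.33193524] 1.7667
```

>>> {"fn": "apply_moves", "kwargs": {
  "moves": [
    [0,0,-0.14,0.032,-0.015,0,1],
    [0,0,-0.14,0.031,-0.016,0,1],
    [0,0,-0.14,0.03,-0.017,0,1],
    [0,0,-0.14,0.029,-0.018,0,1],
    [0,0,-0.14,0.028,-0.019,0,1],
    [0,0,-0.14,0.028,-0.02,0,1],
    [0,0,-0.14,0.026,-0.022,0,1],
    [0,0,-0.14,0.026,-0.022,0,1]
  ]
}}

```text
clock: 2.43
tcp_pos: [0.5803, -0.2182, 0.3304]
orientation: [3.01, 0.898, 0.0]
contact_force: [-0.3, 0.8, -0.3]
grip_width: 0.0852
gripper_force: 0.0
```

>>> {"fn": "apply_moves", "kwargs": {
  "moves": [
    [0,0,-0.14,0.025,-0.022,0,1],
    [0,0,-0.14,0.024,-0.023,0,1],
    [0,0,-0.14,0.022,-0.024,0,1],
    [0,0,-0.14,0.022,-0.025,0,1],
    [0,0,-0.14,0.021,-0.026,0,1],
    [0,0,-0.15,0.02,-0.026,0,1],
    [0,0,-0.14,0.018,-0.027,0,1],
    [0,0,-0.14,0.018,-0.028,0,1]
  ]
}}

```text
clock: 3.1
tcp_pos: [0.5984, 0.0432, 0.3304]
orientation: [2.952, 1.074, 0.0]
contact_force: [0.8, 0.2, 0.7]
grip_width: 0.0851
gripper_force: 0.0
```

>>> {"fn": "apply_moves", "kwargs": {
  "moves": [
    [0,0,-0.14,0.016,-0.028,0,1],
    [0,0,-0.14,0.015,-0.028,0,1],
    [0,0,-0.14,0.014,-0.029,0,1],
    [0,0,-0.14,0.013,-0.03,0,1],
    [0,0,-0.14,0.011,-0.029,0,1],
    [0,0,-0.14,0.01,-0.03,0,1],
    [0,0,-0.14,0.009,-0.031,0,1],
    [0,0,-0.14,0.008,-0.03,0,1]
  ]
}}

```text
clock: 3.77
tcp_pos: [0.5083, 0.2799, 0.3304]
orientation: [-2.884, -1.246, -0.0]
contact_force: [-0.6, -0.1, 0.2]
grip_width: 0.0855
gripper_force: 0.0
```

```bash
python3 -c "
from h import *
o=telemetry.get_obs(); print(o['joints'].round(3),o['tcp_pos'],o['clock'])
np.save('bay_o.npy',np.r_[o['tcp_pos'],o['orientation']]); cv2.imwrite('pics/w1.png',grab_frame('wrist'))
C=cam('wrist',o); print(proj(C,[[.281,.38,.02],[.408,.1086,.014],[.257,.1265,.085]]))"
```

```text
[-0.214  0.284 -0.495  1.636  0.14   1.257 -1.491] [0.50827579 0.2799131  0.33038401] 3.7667
[[147.38461044 246.54636696]
 [348.78396717 316.34051224]
 [261.68549804 400.695315  ]]
```

View w1.

View pics/w1.png

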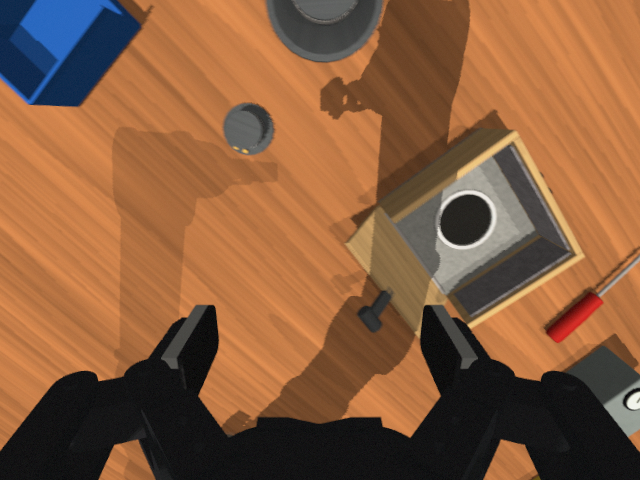

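>>> {"fn": "apply_moves", "kwargs": {
  "moves": [
    [0,0,-0.14,0.006,-0.031,0.008,1],
    [0,0,-0.14,0.005,-0.031,0.007,1],
    [0,0,-0.14,0.004,-0.031,0.008,1],
    [0,0,-0.14,0.003,-0.03,0.007,1],
    [0,0,-0.14,0.002,-0.031,0.008,1],
    [0,0,-0.14,0,-0.031,0.007,1],
    [0,0,-0.15,-0.001,-0.03,0.008,1],
    [0,0,-0.14,-0.002,-0.031,0.007,1]
  ]
}}

```text
clock: 4.48
tcp_pos: [0.3326, 0.4507, 0.2699]
orientation: [2.806, 1.414, 0.0]
contact_force: [0.1, -0.2, -0.8]
grip_width: 0.0853
gripper_force: 0.0
```

```bash
python3 -c "
from h import *
o=telemetry.get_obs(); print(o['joints'].round(3),o['tcp_pos'],o['clock'])
g=grab_frame('wrist'); cv2.imwrite('pics/w2.png',g)
C=cam('wrist',o)
for d in silhouettes('tweeter','wrist'):
    print(d['p'],np.array(d['extent']).round(), w(C,[d['extent'][:2]],.018))
print(proj(C,[[.281,.38,.02]]))"
```

```text
[-0.541  0.315 -0.624  1.756  0.201  1.135 -1.864] [0.33256845 0.4507424  0.26992444] 4.4833
0.69 [465. 155.  65.  56.] [[0.4878551  0.39156448 0.018     ]]
[[319.07891176 267.57984981]]
```

My crop-to-pixel mapping was wrong (90 got added to rows too), so I'm recomputing with the bug fixed. In w1 the tweeter is at (248,130), the ring at (467,219) and the knob at (375,312).

Run:
```python
from h import *
np.set_printoptions(precision=4,suppress=True)
C=cam("top"); f=lambda p:np.array([[90+.6375*p[0],150+.637*p[1]]])
pts=[("tweet",(110,228),.02),("ring",(293,141),.014),("bayBR",(355,82),.09),("bayBL",(237,74),.09),("flapL",(221,234),.06),("flapR",(341,236),.06),("hingeL",(233,193),.012),("knob",(276,248),.085),("tBL",(515,96),.082),("tBR",(578,97),.082),("tFR",(582,176),.082),("tFL",(516,178),.082),("piv",(555,158),.105),("pad",(569,224),.17),("plate",(464,247),.005),("woof",(88,120),.01),("drv",(450,118),.01)]
for n,p,z in pts: x=w(C,f(p),z)[0]; print(n,x,np.hypot(*x[:2]).round(3))
o=np.load("bay_o.npy"); C=cam("wrist",dict(tcp_pos=o[:3],orientation=o[3:]))
for n,p,z in [("tw",(248,130),.03),("ring",(467,219),.014),("knob",(375,312),.085),("back corner R",(516,131),.09),("corner FR",(583,254),.09),("hinge",(400,205),.02)]: print(n,w(C,[p],z))
g=cv2.imread("pics/w2.png")
sil=None
```

```text
tweet [0.491  0.3849 0.02  ] 0.624
ring [0.6207 0.1083 0.014 ] 0.63
bayBR [0.6923 0.0113 0.09  ] 0.692
bayBL [0.7075 0.1835 0.09  ] 0.731
flapL [0.4769 0.2092 0.06  ] 0.521
flapR [0.4719 0.0348 0.06  ] 0.473
hingeL [0.5428 0.1995 0.012 ] 0.578
knob [0.454  0.1263 0.085 ] 0.471
tBL [ 0.6696 -0.2208  0.082 ] 0.705
tBR [ 0.6668 -0.3127  0.082 ] 0.737
tFR [ 0.5508 -0.3128  0.082 ] 0.633
tFL [ 0.5495 -0.2176  0.082 ] 0.591
piv [ 0.5739 -0.2708  0.105 ] 0.635
pad [ 0.4743 -0.2739  0.17  ] 0.548
plate [ 0.4573 -0.1469  0.005 ] 0.48
woof [0.6597 0.4274 0.01  ] 0.786
drv [ 0.6531 -0.1308  0.01  ] 0.666
tw [[0.494  0.3884 0.03  ]]
ring [[0.6227 0.1102 0.014 ]]
knob [[0.4597 0.1263 0.085 ]]
back corner R [[0.7082 0.1899 0.09  ]]
corner FR [[0.6906 0.0166 0.09  ]]
hinge [[0.5684 0.1891 0.02  ]]
```

View pics/w2.png

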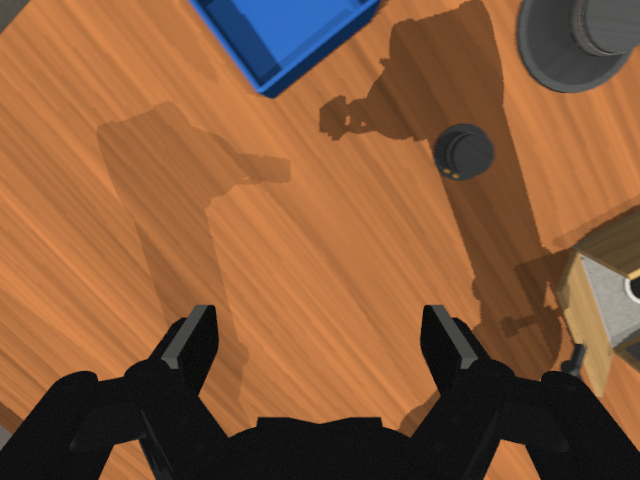

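The tweeter is at about (465,152), and every target is within tool-down reach. Next I hover over the tweeter.

Run:
```python
from h import *
p,Q=now(); rows(p,Q,line(p,(.933,0),(.489,.388,.13),(.3,0),8),1)
```

```text
[[-0.03,0.01,0.85,0.005,0.021,0.017,1],[0,0,0.75,0.007,0.021,0.018,1],[0,0,0.76,0.009,0.02,0.017,1],[0,0,0.75,0.01,0.019,0.018,1],[0.01,0,0.76,0.012,0.018,0.017,1],[-0,0,0.76,0.013,0.017,0.018,1],[-0,0,0.75,0.015,0.017,0.017,1],[-0,0,0.76,0.016,0.015,0.018,1]]
end [0.4895 0.3877 0.1296] [-3.106e+00 -4.689e-01  6.000e-04]
```

>>> {"fn": "apply_moves", "kwargs": {
  "moves": [
    [-0.02,0,0.85,0.005,0.021,0.017,1],
    [0,0,0.75,0.007,0.021,0.018,1],
    [0,0,0.76,0.009,0.02,0.017,1],
    [0,0,0.75,0.01,0.019,0.018,1],
    [0.01,0,0.76,0.012,0.018,0.017,1],
    [0,0,0.76,0.013,0.017,0.018,1],
    [0,0,0.75,0.015,0.017,0.017,1],
    [0,0,0.76,0.016,0.015,0.018,1]
  ]
}}

```text
clock: 5.25
tcp_pos: [0.497, 0.382, 0.13]
orientation: [3.109, 0.447, 0.003]
contact_force: [-0.1, 0.3, 0.9]
grip_width: 0.0857
gripper_force: 0.0
```

Run:
```python
from h import *
o=telemetry.get_obs(); print(o['joints'].round(3),o['tcp_pos'],R.from_rotvec(o['orientation']).as_matrix().round(3)[:,2])
g=grab_frame('wrist'); C=cam('wrist',o)
for d in silhouettes('tweeter','wrist'):
    m=d['mask'].astype(np.uint8); print(d['p'],np.array(d['extent']).round(1))
    c=max(cv2.findContours(m,0,1)[0],key=len)[:,0].astype(float)
    # silhouette fit: model = union of faceplate & can circles hull
    from scipy.optimize import least_squares
    a=np.linspace(0,6.283,60,endpoint=False); ring=lambda R_,z:np.c_[R_*np.cos(a),R_*np.sin(a),z+0*a]
    model=np.r_[ring(.032,0),ring(.032,.005),ring(.022,.036)]
    def ext(q): 
        h=proj(C,model+[*q,0]); h=cv2.convexHull(h.astype(np.float32))[:,0]; M=cv2.moments(h); return np.r_[M['m10']/M['m00'],M['m01']/M['m00'],h.min(0),h.max(0)]
    hm=cv2.convexHull(c.astype(np.float32)); M=cv2.moments(hm); t=np.r_[M['m10']/M['m00'],M['m01']/M['m00'],c.min(0)-.5,c.max(0)+.5]
    s=least_squares(lambda q:ext(q)-t,o['tcp_pos'][:2]); print(s.x,s.fun.round(1))
    e=R.from_rotvec(o['orientation']).inv().apply(np.r_[s.x,.0]-o['tcp_pos']); print("tool-frame offset",e.round(4))
    h=ext(s.x); cv2.circle(g,(int(h[0]),int(h[1])),2,(0,0,255),-1); cv2.rectangle(g,tuple(int(v) for v in h[2:4]),tuple(int(v) for v in h[4:6]),(0,255,0),1)
cv2.imwrite('pics/w3.png',g)
```

```text
[-0.473  0.534 -0.384  1.745  0.247  0.909 -2.246] [0.49695373 0.381972   0.13001698] [ 0.002 -0.001 -1.   ]
0.67 [306.6 233.4  85.5  82.6]
[0.49174102 0.39093015] [-0.2 -0.1  0.1  0.1  0.3  0.1]
tool-frame offset [-0.0027 -0.0102  0.13  ]
```

View pics/w3.png

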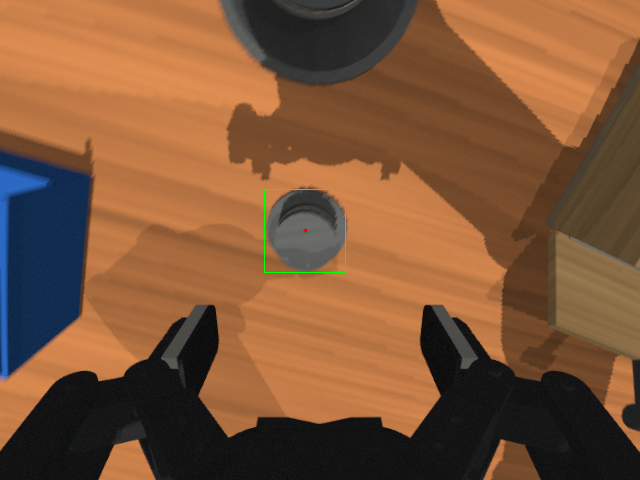

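The fit sits on the tweeter (305,230) with sub-pixel residuals. Descending and gripping.

>>> {"fn": "apply_moves", "kwargs": {
  "moves": [
    [0,0,0,-0.003,-0.01,0,1],
    [0,0,0,0,0,0.02,1],
    [0,0,0,0,0,0.025,1],
    [0,0,0,0,0,0.025,1],
    [0,0,0,0,0,0.025,1],
    [0,0,0,0,0,0.018,1],
    [0,0,0,0,0,0.008,1],
    [0,0,0,0,0,0,1]
  ]
}}

```text
clock: 6.02
tcp_pos: [0.4875, 0.3927, 0.0086]
orientation: [3.107, 0.458, -0.002]
contact_force: [-0.8, -0.1, 0.1]
grip_width: 0.0857
gripper_force: 0.0
```

>>> {"fn": "apply_moves", "kwargs": {
  "moves": [
    [0,0,0,0,0,0,-0.2],
    [0,0,0,0,0,0,-0.5],
    [0,0,0,0,0,0,-1],
    [0,0,0,0,0,0,-1],
    [0,0,0,0,0,0,-1],
    [0,0,0,0,0,0,-1],
    [0,0,0,0,0,0,-1],
    [0,0,0,0,0,0,-1]
  ],
  "grip_force": 40
}}

```text
clock: 6.68
tcp_pos: [0.4903, 0.3925, 0.0113]
orientation: [-3.108, -0.454, -0.005]
contact_force: [-0.8, -1.3, 5.5]
grip_width: 0.0427
gripper_force: 40.1
```

Run:
```python
from h import *
o=telemetry.get_obs(); p,Q=now(); print(o['joints'].round(3),p,Q.inv().apply(np.r_[.49174,.39093,0]-p).round(4),o['grip_width'])
y=np.arctan2(*Q.as_matrix()[[1,0],0]);print(y)
path=line(p,(y,0),p+[0,0,.15],(y,0),5)+line(p+[0,0,.15],(y,0),(.612,.115,.16),(-.095,0),11)
rows(p,Q,path,-1)
```

```text
[-0.532  0.691 -0.332  1.799  0.33   0.704 -2.328] [0.49025413 0.39246524 0.01132566] [0.0009 0.0019 0.0113] 0.042731681462528065
0.2901116036810428
[[0,-0.03,-0,0,0,-0.03,-1],[0,-0,-0,0,0,-0.03,-1],[0,-0,-0,0,0,-0.03,-1],[0,-0,-0,0,0,-0.03,-1],[0,-0,-0,0,0,-0.03,-1],[0,-0,0.33,0.003,0.027,0,-1],[0,-0,0.34,0.005,0.028,0,-1],[0,-0,0.33,0.005,0.027,0,-1]]
[[0,-0,0.34,0.006,0.026,0,-1],[0,-0,0.33,0.008,0.027,0.001,-1],[0,-0,0.34,0.008,0.026,-0,-1],[0,-0,0.33,0.009,0.026,-0,-1],[0,-0,0.33,0.01,0.026,-0,-1],[0,-0,0.34,0.01,0.025,0,-1],[0,-0,0.33,0.012,0.025,0,-1],[0,-0,0.34,0.013,0.025,0,-1]]
end [0.6123 0.1148 0.1603] [ 3.138e+00 -1.496e-01  1.000e-04]
```

>>> {"fn": "apply_moves", "kwargs": {
  "moves": [
    [0,0,0,0,0,-0.03,-1],
    [0,0,0,0,0,-0.03,-1],
    [0,0,0,0,0,-0.03,-1],
    [0,0,0,0,0,-0.03,-1],
    [0,0,0,0,0,-0.04,-1],
    [0,0,0.33,0,0.027,0,-1],
    [0,0,0.34,0,0.028,0,-1],
    [0,0,0.33,0,0.027,0,-1]
  ]
}}

```text
clock: 7.35
tcp_pos: [0.5103, 0.3119, 0.1709]
orientation: [-3.128, -0.29, -0.005]
contact_force: [0.4, -1.1, -3.6]
grip_width: 0.0426
gripper_force: 42.4
```

>>> {"fn": "apply_moves", "kwargs": {
  "moves": [
    [0,0,0.34,0,0.026,0,-1],
    [0,0,0.33,0,0.027,0,-1],
    [0,0,0.34,0,0.026,0,-1],
    [0,0,0.33,0,0.026,0,-1],
    [0,0,0.33,0,0.026,0,-1],
    [0,0,0.34,0,0.025,0,-1],
    [0,0,0.33,0,0.025,0,-1],
    [0,0,0.34,0,0.025,0,-1]
  ]
}}

```text
clock: 8.02
tcp_pos: [0.5229, 0.1064, 0.1701]
orientation: [3.138, -0.152, 0.002]
contact_force: [0.6, 0.0, -2.9]
grip_width: 0.0425
gripper_force: 42.4
```

Run:
```python
from h import *
o=telemetry.get_obs(); p,Q=now(); print(o['joints'].round(3),p,np.arctan2(*Q.as_matrix()[[1,0],0]),o['grip_width'])
np.save('o4.npy',np.r_[o['tcp_pos'],o['orientation']])
cv2.imwrite('pics/w4.png',grab_frame('wrist'))
C=cam('wrist',o); print(proj(C,[.622,.109,.014]))
```

```text
[-0.093  0.331 -0.272  1.941  0.115  0.883 -2.092] [0.5228814  0.1063753  0.17007622] -0.09693884288343788 0.04248673981472181
[[302.72089205  97.32116051]]
```

View pics/w4.png

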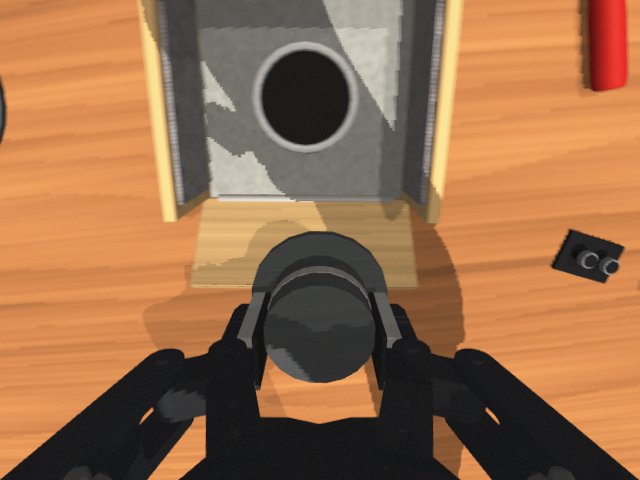

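The view shows the recess' dark disc at about (305,97) and the held tweeter, level and centred in the fingers at about (320,325). I'll fit both.

Run:
```python
from h import *
from scipy.optimize import least_squares
v=np.load('o4.npy'); o=dict(tcp_pos=v[:3],orientation=v[3:]); C=cam('wrist',o)
g=cv2.imread('pics/w4.png'); gr=cv2.cvtColor(g,6)
m=((gr<50)*255).astype(np.uint8); m[:30]=0; m[165:]=0; m[:,:240]=0; m[:,370:]=0
c=max(cv2.findContours(m,0,1)[0],key=cv2.contourArea); print(cv2.contourArea(c),cv2.boundingRect(c))
a=np.linspace(0,6.283,90,endpoint=False)
P=w(C,c[:,0],.010); s=least_squares(lambda q:np.hypot(P[:,0]-q[0],P[:,1]-q[1])-q[2],[.62,.11,.036],loss='soft_l1',f_scale=.001); print("dark z.010",s.x)
P=w(C,c[:,0],.014); s=least_squares(lambda q:np.hypot(P[:,0]-q[0],P[:,1]-q[1])-q[2],[.62,.11,.036],loss='soft_l1',f_scale=.001); print("z.014",s.x)
# faceplate far edge: points on upper rim, columns 265..375: detect with polar search
Q=R.from_rotvec(o['orientation'])
for off in [(0,0),(.001,0),(-.002,0),(.003,0)]:
    cc=Q.apply([off[0],off[1],.0113])+o['tcp_pos']
    for Rr,dz in ((.032,.005),(.022,.036)):
        q=proj(C,cc+np.c_[Rr*np.cos(a),Rr*np.sin(a),dz+0*a]); print(off,Rr,q.min(0).round(1),q.max(0).round(1))
```

```text
6115.5 (263, 51, 86, 93)
dark z.010 [0.62110582 0.10740209 0.03431755]
z.014 [0.62087028 0.10727913 0.03386529]
(0, 0) 0.032 [249.6 236.3] [385.7 357.8]
(0, 0) 0.022 [260.8 288.2] [374.  384.9]
(0.001, 0) 0.032 [249.5 234.1] [385.8 356.2]
(0.001, 0) 0.022 [260.7 285.7] [374.2 383. ]
(-0.002, 0) 0.032 [249.9 240.6] [385.4 361.2]
(-0.002, 0) 0.022 [261.1 293.1] [373.8 388.8]
(0.003, 0) 0.032 [249.2 229.8] [386.1 352.8]
(0.003, 0) 0.022 [260.4 280.8] [374.4 379. ]
```

>>> {"fn": "apply_moves", "kwargs": {
  "moves": [
    [0,0,0,0.032,-0.003,0,-1],
    [0,0,0,0.032,-0.004,0,-1],
    [0,0,0,0.032,-0.003,0,-1],
    [0,0,0,0,0,0.035,-1],
    [0,0,0,0,0,0.035,-1],
    [0,0,0,0,0,0.03,-1],
    [0,0,0,0,0,0.015,-1],
    [0,0,0,0,0,0,-1]
  ]
}}

```text
clock: 8.73
tcp_pos: [0.6164, 0.1079, 0.0507]
orientation: [3.136, -0.148, -0.01]
contact_force: [-0.8, 0.3, -2.6]
grip_width: 0.0429
gripper_force: 42.2
```

Run:
```python
from h import *
import time
o=telemetry.get_obs(); p,Q=now(); print(p,Q.as_matrix()[:,2].round(4),o['contact_force'].round(1)); print("shift",Q.inv().apply(np.r_[.621,.1073,.0213]-p-Q.apply([.0015,0,0])).round(4))
```

```text
[0.61640211 0.10785968 0.05071401] [-0.0066 -0.0021 -1.    ] [-0.8  0.3 -2.6]
shift [0.0033 0.     0.0294]
```

>>> {"fn": "apply_moves", "kwargs": {
  "moves": [
    [0,0,0,0.003,0,0.006,-1],
    [0,0,0,0,0,0.006,-1],
    [0,0,0,0,0,0.006,-1],
    [0,0,0,0,0,0.005,-1],
    [0,0,0,0,0,0.003,-1],
    [0,0,0,0,0,0.002,-1],
    [0,0,0,0,0,0.001,-1],
    [0,0,0,0,0,0,-1]
  ]
}}

```text
clock: 9.4
tcp_pos: [0.6228, 0.1083, 0.0258]
orientation: [3.138, -0.149, 0.002]
contact_force: [-0.1, -0.2, -2.9]
grip_width: 0.0428
gripper_force: 42.2
```

Run:
```python
from h import *
o=telemetry.get_obs(); p,Q=now(); print(p,o['contact_force'].round(1)); print("shift",Q.inv().apply(np.r_[.621,.1073,.0213]-p-Q.apply([.0015,0,0])).round(4))
```

```text
[0.62277799 0.10826239 0.02578093] [-0.1 -0.2 -2.9]
shift [-0.0032  0.0011  0.0045]
```

```bash
cat >> h.py <<'E'
def avg(n=10):
    L=[]
    for i in range(n): o=telemetry.get_obs(); L.append(np.r_[o["tcp_pos"],o["orientation"],o["contact_force"]]); grab_frame("wrist")
    L=np.array(L); return L.mean(0),L.std(0)
E
python3 - <<'E'
from h import *
m,s=avg(); print(m.round(4),s.round(4)); Q=R.from_rotvec(m[3:6]); print("shift",Q.inv().apply(np.r_[.621,.1073,.0213]-m[:3]-Q.apply([.0015,0,0])).round(4))
E
```

```text
[ 6.2290e-01  1.0830e-01  2.6000e-02  3.1377e+00 -1.4920e-01  2.2000e-03
  1.9380e-01  2.6230e-01 -2.9271e+00] [1.000e-04 0.000e+00 1.000e-04 0.000e+00 0.000e+00 2.000e-04 3.796e-01
 4.964e-01 2.912e-01]
shift [-0.0033  0.0012  0.0047]
```

>>> {"fn": "apply_moves", "kwargs": {
  "moves": [
    [0,0,0,-0.003,0.001,0,-1],
    [0,0,0,0,0,0,-1],
    [0,0,0,0,0,0.002,-1],
    [0,0,0,0,0,0.002,-1],
    [0,0,0,0,0,0,-1],
    [0,0,0,0,0,0,-1],
    [0,0,0,0,0,0,-1],
    [0,0,0,0,0,0,-1]
  ]
}}

```text
clock: 10.57
tcp_pos: [0.6197, 0.1075, 0.0218]
orientation: [3.138, -0.149, 0.002]
contact_force: [0.6, -0.1, -3.4]
grip_width: 0.0429
gripper_force: 42.3
```

Run:
```python
from h import *
m,s=avg(4); print(m.round(4)); Q=R.from_rotvec(m[3:6]); print("shift",Q.inv().apply(np.r_[.621,.1073,.0213]-m[:3]-Q.apply([.0015,0,0])).round(4))
g=grab_frame("wrist"); cv2.imwrite("pics/w5.png",g)
```

```text
[ 6.1970e-01  1.0760e-01  2.1800e-02  3.1377e+00 -1.4920e-01  1.7000e-03
 -1.3370e-01 -4.3000e-03 -2.7202e+00]
shift [-0.0002  0.0001  0.0005]
```

View pics/w5.png

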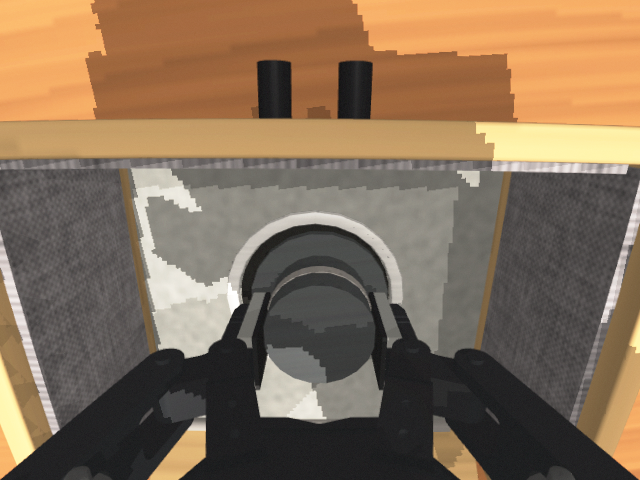

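The faceplate sits inside the ring (centre about 316,285), just above the floor. Lowering 1 mm, releasing and lifting.

>>> {"fn": "apply_moves", "kwargs": {
  "moves": [
    [0,0,0,0,0,0.001,-1],
    [0,0,0,0,0,0,-1],
    [0,0,0,0,0,0,0.1],
    [0,0,0,0,0,0,0.3],
    [0,0,0,0,0,0,0.6],
    [0,0,0,0,0,0,0.6],
    [0,0,0,0,0,0,0.6],
    [0,0,0,0,0,-0.002,0.6]
  ]
}}

```text
clock: 11.48
tcp_pos: [0.6195, 0.1075, 0.0225]
orientation: [3.137, -0.149, 0.001]
contact_force: [-0.2, -0.3, -1.1]
grip_width: 0.0679
gripper_force: 0.0
```

>>> {"fn": "apply_moves", "kwargs": {
  "moves": [
    [0,0,0,0,0,-0.01,0.6],
    [0,0,0,0,0,-0.025,0.6],
    [0,0,0,0,0,-0.035,0.6],
    [0,0,0,0,0,-0.04,0.6],
    [0,0,0,-0.01,0,-0.04,0.6],
    [0,0,0,-0.04,0,0,0.6],
    [0,0,0,-0.04,0,0,0.6],
    [0,0,0,-0.02,0,0,0.6]
  ]
}}

```text
clock: 12.15
tcp_pos: [0.5064, 0.1185, 0.174]
orientation: [3.138, -0.147, 0.001]
contact_force: [-0.6, -0.5, -0.4]
grip_width: 0.0682
gripper_force: 0.0
```

Run:
```python
from h import *
from scipy.optimize import least_squares
m,s=avg(3); print(m.round(4)); o=telemetry.get_obs(); C=cam("wrist",o); print(o['joints'].round(3))
g=grab_frame("wrist"); cv2.imwrite("pics/w6.png",g)
for t in ("tweeter","flap_knob","flap","bay"):
    for d in silhouettes(t,"wrist")[:2]: print(t,d['p'],np.array(d['extent']).round(1)); cv2.imwrite(f"m_{t}.png",d['mask']*255) if d['p']>.4 else 0
print(proj(C,[[.621,.1073,.02],[.458,.1263,.085]]))
```

```text
[ 5.0550e-01  1.1860e-01  1.7370e-01  3.1371e+00 -1.4550e-01 -3.0000e-04
 -1.6636e+00 -7.4300e-02 -2.9440e-01]
[-0.111  0.31  -0.284  1.962  0.113  0.883 -2.118]
tweeter 0.74 [319.5  80.3  83.7  84.9]
flap_knob 0.81 [317.1 256.8 229.1 162.7]
flap 0.85 [315.4 257.9 227.3 163.5]
bay 0.76 [316.2 169.7 314.7 334. ]
bay 0.62 [316.1 256.6 230.3 165.9]
[[318.81571593  77.97741069]
 [313.66223478 309.52998766]][ WARN:0@8.766] global loadsave.cpp:1063 imwrite_ Unsupported depth image for selected encoder is fallbacked to CV_8U.
```

View pics/w6.png

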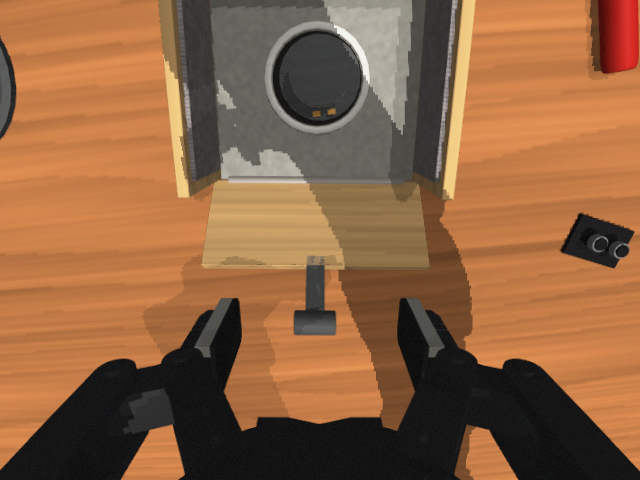

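The tweeter is seated flat in the ring (318,77). The knob is at (315,322) with ends at 293 and 336, and the panel edge is at row 268. I'll fit the flap angle.

```bash
cat >> h.py <<'E'
def knob(th,hx=.5414,hy=.115,yaw=-.097,L=.12):
    d=-(L*np.sin(th)+.004*np.cos(th)); return np.array([hx+d*np.cos(yaw),hy+d*np.sin(yaw),.012+L*np.cos(th)-.004*np.sin(th)])
E
python3 - <<'E'
from h import *
m,s=avg(2); C=cam("wrist"); 
print("hinge px",proj(C,[.5414,.115,.012]))
for th in np.arange(.75,1.26,.1): print(round(th,2),knob(th).round(4),proj(C,[knob(th),knob(th,L=.078)]).round(1).tolist())
P=[w(C,[q],.03)[0][:2] for q in [(190,190),(441,193)]]; print(P)
E
```

```text
hinge px [[318.2184953  181.61652557]]
0.75 [0.4571 0.1232 0.0971] [[317.8, 322.0], [318.0, 267.3]]
0.85 [0.449  0.124  0.0882] [[317.9, 325.1], [318.0, 270.4]]
0.95 [0.4419 0.1247 0.0785] [[317.9, 326.3], [318.0, 272.5]]
1.05 [0.4358 0.1253 0.0682] [[317.9, 325.9], [318.0, 273.4]]
1.15 [0.4308 0.1258 0.0574] [[317.9, 324.1], [318.0, 273.5]]
1.25 [0.4268 0.1262 0.046 ] [[318.0, 321.0], [318.0, 272.5]]
[array([0.54772008, 0.21922949]), array([0.52584627, 0.01583146])]
```

Run:
```python
from h import *
g=grab_frame("scene"); cv2.imwrite("pics/s2.png",g); cv2.imwrite("pics/s2c.png",cv2.resize(g[170:280,310:430],None,fx=5,fy=5,interpolation=2))
S=cam("scene");T=cam("top"); C=cam("wrist"); y=np.array([.0966,.9953,0])
for th in np.arange(.75,1.26,.1):
    k=knob(th); q=proj(C,[k-.015*y,k+.015*y]); print(round(th,2),"scene",proj(S,[k,knob(th,L=.078)]).round(1).tolist(),"top",proj(T,[k]).round(1),"wpx",np.linalg.norm(q[0]-q[1]).round(1), "panel w", np.linalg.norm(np.subtract(*proj(C,[knob(th,L=.078)-.08*y,knob(th,L=.078)+.08*y]))).round(1))
```

```text
0.75 scene [[376.8, 199.4], [372.7, 213.3]] top [[266.8 306.2]] wpx 42.7 panel w 210.3
0.85 scene [[377.3, 199.1], [373.0, 213.1]] top [[266.8 310.1]] wpx 40.9 panel w 204.9
0.95 scene [[377.7, 199.2], [373.3, 213.1]] top [[267.  313.6]] wpx 39.2 panel w 199.5
1.05 scene [[378.0, 199.7], [373.5, 213.4]] top [[267.2 316.6]] wpx 37.6 panel w 194.3
1.15 scene [[378.1, 200.5], [373.6, 213.9]] top [[267.5 319.1]] wpx 36.0 panel w 189.3
1.25 scene [[378.1, 201.7], [373.6, 214.7]] top [[267.8 321. ]] wpx 34.7 panel w 184.6
```

View pics/s2c.png

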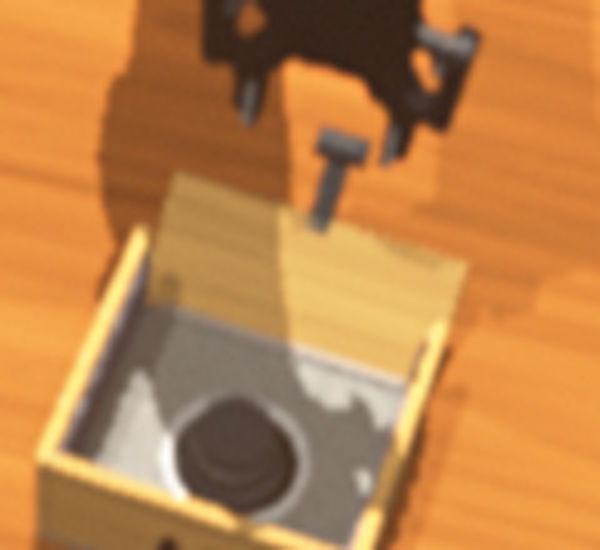

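The knob at scene (378,199) and top (266,308) gives a flap angle of about 0.8. I'll push the knob from its outer side with shut fingers, following its arc.

Run:
```python
from h import *
m,s=avg(3); p=m[:3]; Q=R.from_rotvec(m[3:6]); Y=(-.097,0); x=np.array([np.cos(-.097),np.sin(-.097),0])
k=lambda th,off,dz=-.022: knob(th,hy=.1165)+off*x+[0,0,dz]
a=k(.8,-.038); up=a.copy(); up[2]=.17
path=line(p,Y,up,Y,4)+line(up,Y,a,Y,4)+line(a,Y,k(.8,-.022),Y,2)+[(k(t,-.02),rot(*Y)) for t in np.linspace(.8,0.05,23)[1:]]
print(a); rows(p,Q,path,-1)
```

```text
[0.41512683 0.12878706 0.07073538]
[[0,-0.01,0.02,-0.024,-0,0.001,-1],[0,0,-0,-0.024,-0.001,0,-1],[0,0,-0,-0.024,-0,0.001,-1],[0,0,-0,-0.024,-0.001,0,-1],[0,0,-0,0,0,0.025,-1],[0,0,-0,0,0,0.025,-1],[0,0,-0,0,0,0.025,-1],[0,0,-0,0,0,0.025,-1]]
[[0,0,-0,0.008,0,-0,-1],[0,0,-0,0.008,0,-0,-1],[0,0,-0,0.005,0,-0.003,-1],[0,0,-0,0.003,0,-0.003,-1],[0,0,-0,0.003,0,-0.003,-1],[0,0,-0,0.003,0,-0.003,-1],[0,0,-0,0.003,0,-0.002,-1],[0,0,-0,0.003,0,-0.003,-1]]
[[0,0,-0,0.004,0,-0.002,-1],[0,0,-0,0.003,0,-0.002,-1],[0,0,-0,0.004,0,-0.002,-1],[0,0,-0,0.003,0,-0.002,-1],[0,0,-0,0.004,0,-0.002,-1],[0,0,-0,0.004,0,-0.002,-1],[0,0,-0,0.003,0,-0.002,-1],[0,0,-0,0.004,0,-0.001,-1]]
[[0,0,-0,0.004,0,-0.001,-1],[0,0,-0,0.004,0,-0.002,-1],[0,0,-0,0.004,0,-0.001,-1],[0,0,-0,0.004,0,-0.001,-1],[0,0,-0,0.004,0,-0.001,-1],[0,0,-0,0.004,0,-0,-1],[0,0,-0,0.004,0,-0.001,-1],[0,0,-0,0.004,0,-0,-1]]
end [0.5116 0.1198 0.1094] [ 3.1376e+00 -1.5310e-01 -4.0000e-04]
```

>>> {"fn": "apply_moves", "kwargs": {
  "moves": [
    [0,0,0,-0.024,0,0,-1],
    [0,0,0,-0.024,-0.001,0,-1],
    [0,0,0,-0.024,0,0,-1],
    [0,0,0,-0.024,-0.001,0,-1],
    [0,0,0,0,0,0.025,-1],
    [0,0,0,0,0,0.025,-1],
    [0,0,0,0,0,0.025,-1],
    [0,0,0,0,0,0.025,-1]
  ]
}}

```text
clock: 13.52
tcp_pos: [0.4151, 0.1293, 0.072]
orientation: [-3.138, 0.149, -0.004]
contact_force: [0.6, 0.3, -0.5]
grip_width: -0.0003
gripper_force: 0.0
```

>>> {"fn": "apply_moves", "kwargs": {
  "moves": [
    [0,0,0,0.008,0,0,-1],
    [0,0,0,0.008,0,0,-1],
    [0,0,0,0.005,0,-0.003,-1],
    [0,0,0,0.003,0,-0.003,-1],
    [0,0,0,0.003,0,-0.003,-1],
    [0,0,0,0.003,0,-0.003,-1],
    [0,0,0,0.003,0,-0.002,-1],
    [0,0,0,0.003,0,-0.003,-1]
  ]
}}

```text
clock: 14.18
tcp_pos: [0.4492, 0.1255, 0.091]
orientation: [3.136, -0.149, -0.004]
contact_force: [-8.0, -0.4, 4.4]
grip_width: 0.0002
gripper_force: 3.9
```

Run:
```python
from h import *
m,s=avg(3); print(m.round(4)); print(telemetry.get_obs()['grip_width'],telemetry.get_obs()['joints'].round(3))
g=grab_frame("scene"); cv2.imwrite("pics/s3c.png",cv2.resize(g[170:280,310:430],None,fx=5,fy=5,interpolation=2))
```

```text
[ 4.4990e-01  1.2550e-01  9.1500e-02  3.1367e+00 -1.4950e-01 -1.8000e-03
 -8.8110e+00 -3.1570e-01  6.3652e+00]
0.0002625913952474934 [-0.157  0.357 -0.294  2.144  0.167  0.662 -2.231]
```

View pics/s3c.png

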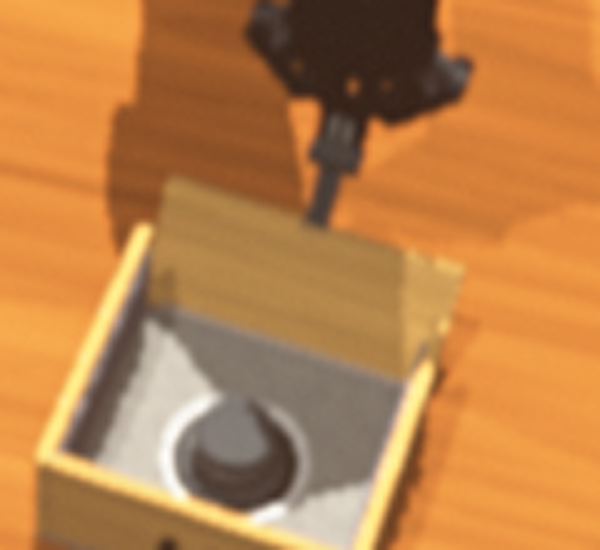

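The fingers are on the knob's outer side and the flap is rising, with about 9 N of push. Continuing.

>>> {"fn": "apply_moves", "kwargs": {
  "moves": [
    [0,0,0,0.004,0,-0.002,-1],
    [0,0,0,0.003,0,-0.002,-1],
    [0,0,0,0.004,0,-0.002,-1],
    [0,0,0,0.003,0,-0.002,-1],
    [0,0,0,0.004,0,-0.002,-1],
    [0,0,0,0.004,0,-0.002,-1],
    [0,0,0,0.003,0,-0.002,-1],
    [0,0,0,0.004,0,-0.001,-1]
  ]
}}

```text
clock: 15.05
tcp_pos: [0.4802, 0.123, 0.1065]
orientation: [3.138, -0.15, 0.003]
contact_force: [-5.1, 0.2, 3.6]
grip_width: 0.0003
gripper_force: 2.4
```

>>> {"fn": "apply_moves", "kwargs": {
  "moves": [
    [0,0,0,0.004,0,-0.001,-1],
    [0,0,0,0.004,0,-0.002,-1],
    [0,0,0,0.004,0,-0.001,-1],
    [0,0,0,0.004,0,-0.001,-1],
    [0,0,0,0.004,0,-0.001,-1],
    [0,0,0,0.004,0,0,-1],
    [0,0,0,0.004,0,-0.001,-1],
    [0,0,0,0.004,0,0,-1]
  ]
}}

```text
clock: 15.72
tcp_pos: [0.5118, 0.1199, 0.1117]
orientation: [3.138, -0.149, 0.002]
contact_force: [-2.4, 0.4, 2.4]
grip_width: 0.0
gripper_force: 1.5
```

Run:
```python
from h import *
m,s=avg(3); print(m.round(4))
x=np.array([np.cos(-.097),np.sin(-.097)]); print("tcp along bay x from hinge",(m[:2]-[.5414,.115])@x)
```

```text
[ 5.1240e-01  1.1990e-01  1.1170e-01  1.0459e+00 -4.9700e-02  5.0000e-04
 -1.0128e+00  2.7200e-01  9.6450e-01]
tcp along bay x from hinge -0.02935735655907204
```

>>> {"fn": "apply_moves", "kwargs": {
  "moves": [
    [0,0,0,0.002,0,0,-1],
    [0,0,0,0.002,0,0,-1],
    [0,0,0,0.002,0,0,-1],
    [0,0,0,0.001,0,0,-1],
    [0,0,0,0.001,0,0,-1],
    [0,0,0,0,0,0,-1],
    [0,0,0,0,0,0,-1],
    [0,0,0,0,0,0,-1]
  ]
}}

```text
clock: 16.53
tcp_pos: [0.5177, 0.1193, 0.1115]
orientation: [3.137, -0.148, -0.003]
contact_force: [-7.3, 0.8, 4.3]
grip_width: 0.0
gripper_force: 3.6
```

Run:
```python
from h import *
m,s=avg(3); print(m.round(4))
x=np.array([np.cos(-.097),np.sin(-.097)]); print("tcp along bay x from hinge",(m[:2]-[.5414,.115])@x)
```

```text
[ 5.1770e-01  1.1930e-01  1.1150e-01  3.1369e+00 -1.4820e-01 -3.0000e-03
 -7.1784e+00  4.8570e-01  4.8197e+00]
tcp along bay x from hinge -0.02404040300884012
```

>>> {"fn": "apply_moves", "kwargs": {
  "moves": [
    [0,0,0,0.001,0,0,-1],
    [0,0,0,0.001,0,0,-1],
    [0,0,0,0.001,0,0,-1],
    [0,0,0,0.001,0,0,-1],
    [0,0,0,0.001,0,0,-1],
    [0,0,0,0,0,0,-1],
    [0,0,0,0,0,0,-1],
    [0,0,0,0,0,0,-1]
  ]
}}

```text
clock: 17.35
tcp_pos: [0.5179, 0.1192, 0.111]
orientation: [3.135, -0.146, -0.016]
contact_force: [-21.0, 1.5, 16.8]
grip_width: -0.0001
gripper_force: 10.9
```

Run:
```python
from h import *
m,s=avg(3); print(m.round(4))
x=np.array([np.cos(-.097),np.sin(-.097)]); print("tcp along bay x from hinge",(m[:2]-[.5414,.115])@x)
g=grab_frame("scene"); cv2.imwrite("pics/s4c.png",cv2.resize(g[150:280,300:440],None,fx=4.5,fy=4.5,interpolation=2))
g=grab_frame("wrist"); cv2.imwrite("pics/w7.png",g)
```

```text
[ 5.17900e-01  1.19200e-01  1.11000e-01  3.13500e+00 -1.46000e-01
 -1.65000e-02 -2.15994e+01  1.38860e+00  1.74319e+01]
tcp along bay x from hinge -0.023796094418336886
```

View pics/s4c.png

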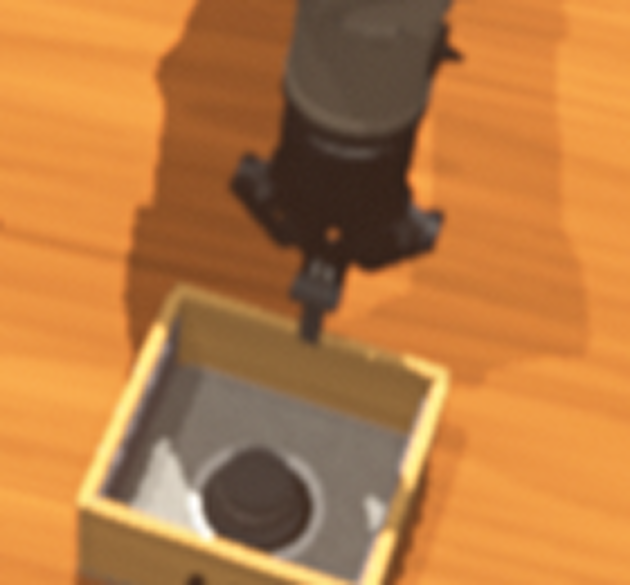

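The flap is against its stop: the push rose to 21 N with no motion, and the TCP is exactly where the shut geometry predicts. Backing off and going to the grey tester's lever.

Run:
```python
from h import *
m,s=avg(2); p=m[:3]; Q=R.from_rotvec(m[3:6]); Y=(-.097,0)
a=np.array([.478,.123,.111]);b=np.array([.485,.12,.29]);c=np.array([.505,-.07,.29]);d=np.array([.455,-.27,.28])
rows(p,rot(*Y),line(p,Y,a,Y,3)+line(a,Y,b,Y,5)+line(b,Y,c,(-.05,0),6)+line(c,(-.05,0),d,(0,0),7),-1)
```

```text
[[0,0,0,-0.013,0,-0,-1],[0,0,0,-0.014,0,-0,-1],[0,0,0,-0.013,0,-0,-1],[0,0,0,0.001,0.001,-0.036,-1],[0,0,0,0.002,0,-0.036,-1],[0,0,0,0.001,0,-0.035,-1],[0,0,0,0.002,0.001,-0.036,-1],[0,0,0,0.001,0,-0.036,-1]]
[[-0,0,-0.07,0.007,0.032,-0,-1],[-0,0,-0.08,0.006,0.031,-0,-1],[-0,0,-0.07,0.006,0.031,-0,-1],[-0,0,-0.08,0.005,0.031,-0,-1],[-0,0,-0.07,0.006,0.032,-0,-1],[-0,0,-0.08,0.005,0.031,-0,-1],[-0,0,-0.07,-0.006,0.029,0.001,-1],[-0,0,-0.07,-0.006,0.029,0.002,-1]]
[[-0,0,-0.06,-0.006,0.029,0.001,-1],[-0,0,-0.07,-0.006,0.029,0.002,-1],[-0,0,-0.07,-0.007,0.028,0.001,-1],[-0,0,-0.07,-0.006,0.029,0.002,-1],[-0,0,-0.07,-0.007,0.029,0.001,-1],[0,0,0,0,0,0,-1],[0,0,0,0,0,0,-1],[0,0,0,0,0,0,-1]]
end [ 0.4554 -0.2704  0.28  ] [ 3.1416e+00  6.0000e-04 -0.0000e+00]
```

>>> {"fn": "apply_moves", "kwargs": {
  "moves": [
    [0,0,0,-0.018,0,0,-1],
    [0,0,0,-0.014,0,0,-1],
    [0,0,0,-0.014,0,0,-1],
    [0,0,0,0.001,0.001,-0.036,-1],
    [0,0,0,0.002,0,-0.036,-1],
    [0,0,0,0.001,0,-0.035,-1],
    [0,0,0,0.002,0.001,-0.036,-1],
    [0,0,0,0.001,0,-0.036,-1]
  ]
}}

```text
clock: 18.37
tcp_pos: [0.4855, 0.1201, 0.2928]
orientation: [3.138, -0.15, 0.004]
contact_force: [0.6, 0.4, -0.1]
grip_width: 0.0001
gripper_force: 0.0
```

>>> {"fn": "apply_moves", "kwargs": {
  "moves": [
    [0,0,-0.07,0.007,0.032,0,-1],
    [0,0,-0.08,0.006,0.031,0,-1],
    [0,0,-0.07,0.006,0.031,0,-1],
    [0,0,-0.08,0.005,0.031,0,-1],
    [0,0,-0.07,0.006,0.032,0,-1],
    [0,0,-0.08,0.005,0.031,0,-1],
    [0,0,-0.07,-0.006,0.029,0.001,-1],
    [0,0,-0.07,-0.006,0.029,0.002,-1]
  ]
}}

```text
clock: 19.03
tcp_pos: [0.4918, -0.1291, 0.2881]
orientation: [3.14, -0.052, 0.005]
contact_force: [1.2, -0.2, 0.4]
grip_width: 0.0001
gripper_force: 0.0
```

>>> {"fn": "apply_moves", "kwargs": {
  "moves": [
    [0,0,-0.06,-0.006,0.029,0.001,-1],
    [0,0,-0.07,-0.006,0.029,0.002,-1],
    [0,0,-0.07,-0.007,0.028,0.001,-1],
    [0,0,-0.07,-0.006,0.029,0.002,-1],
    [0,0,-0.07,-0.007,0.029,0.001,-1],
    [0,0,0,0,0,0,-1],
    [0,0,0,0,0,0,-1],
    [0,0,0,0,0,0,-1]
  ]
}}

```text
clock: 19.7
tcp_pos: [0.4568, -0.2702, 0.2808]
orientation: [3.141, 0.004, 0.003]
contact_force: [0.6, -0.4, -0.1]
grip_width: -0.0003
gripper_force: 0.0
```

Run:
```python
from h import *
m,s=avg(3); print(m.round(4),telemetry.get_obs()['joints'].round(3))
o=telemetry.get_obs(); C=cam("wrist",o); g=grab_frame("wrist"); cv2.imwrite("pics/w8.png",g)
print("pred pad,pivot",proj(C,[[.4743,-.274,.175],[.568,-.271,.105]]).round(0).tolist())
for t in ("run_lever","lever_pad","tester"):
    for d in silhouettes(t,"wrist")[:3]: print(t,round(float(d['p']),2),np.array(d['extent']).round(1))
S=cam("wrist",o); hsv=cv2.cvtColor(g,40)
# dark pad: threshold near prediction
u,v=proj(C,[[.4743,-.274,.175]])[0]; gr=cv2.cvtColor(g,6); m_=((gr<45)*255).astype(np.uint8)
n,l,st,ce=cv2.connectedComponentsWithStats(m_)
for i in range(1,n):
    if st[i,4]>300: print(st[i],ce[i].round(1),w(C,[ce[i]],.175).round(4))
# bay flap check from the top
tp=grab_frame("top"); T=cam("top")
for d in silhouettes("flap","top")[:2]: print("flap",round(float(d['p']),2),np.array(d['extent']).round(1))
for d in silhouettes("tweeter","top")[:2]: print("tw",round(float(d['p']),2),np.array(d['extent']).round(1))
print("pred knob shut top",proj(T,[knob(0),knob(.06),knob(.2),[.621,.1073,.03]]).round(1).tolist())
```

```text
[ 4.5700e-01 -2.6970e-01  2.8090e-01  3.1412e+00  5.5000e-03  2.7000e-03
  2.9190e-01  2.3410e-01  4.0800e-02] [ 0.431  0.193 -0.019  1.84   0.004  1.107 -1.155]
pred pad,pivot [[325.0, 213.0], [321.0, 83.0]]
run_lever 0.97 [528.1 336.   54.2 159.7]
run_lever 0.71 [215.7 189.8  57.8  49.7]
run_lever 0.64 [323.4 158.7  55.2 172.2]
lever_pad 0.95 [526.2 335.2  54.8 161.2]
lever_pad 0.59 [324.4 160.8  59.7 177.5]
tester 0.86 [491.8 283.4 122.2 270.4]
tester 0.73 [321.1 124.2 102.9 246.7]
tester 0.65 [ 28.1 132.4  56.3  12.3]
[ 188  167   56   46 1234] [213.9 189.2] [[ 0.4913 -0.1953  0.175 ]]
[512 170  38  13 360] [530.7 176. ] [[ 0.5024 -0.42    0.175 ]]
[ 297  179   56   68 3469] [323.9 214.3] [[ 0.4733 -0.2734  0.175 ]]
[   31   291   577   189 56385] [325.8 418.9] [[ 0.2842 -0.277   0.175 ]]
flap 0.83 [271.9 271.4  80.   14.6]
tw 0.67 [440.1 256.1  41.7  96.2]
tw 0.65 [277.6 238.9  27.9  25.3]
pred knob shut top [[268.7, 268.0], [268.4, 271.3], [267.8, 279.0], [276.6, 238.5]]
```

The lever pad is at (324,214) in the wrist image, i.e. world (0.473,-0.273), which matches the estimate. The flap's extent in the top view (height 15 px) agrees with shut. Pressing down.

>>> {"fn": "apply_moves", "kwargs": {
  "moves": [
    [0,0,0,0.003,0.003,0.02,-1],
    [0,0,0,0,0,0.02,-1],
    [0,0,0,0,0,0.02,-1],
    [0,0,0,0,0,0.02,-1],
    [0,0,0,0,0,0.01,-1],
    [0,0,0,0,0,0.01,-1],
    [0,0,0,0,0,0.01,-1],
    [0,0,0,0,0,0.01,-1]
  ]
}}

```text
clock: 20.87
tcp_pos: [0.4605, -0.274, 0.1612]
orientation: [3.14, 0.004, 0.005]
contact_force: [-1.0, 1.0, 5.6]
grip_width: -0.0001
gripper_force: 1.9
```

>>> {"fn": "apply_moves", "kwargs": {
  "moves": [
    [0,0,0,0,0,0.008,-1],
    [0,0,0,0,0,0.008,-1],
    [0,0,0,0,0,0.008,-1],
    [0,0,0,0,0,0.008,-1],
    [0,0,0,0,0,0.007,-1],
    [0,0,0,0,0,0.006,-1],
    [0,0,0,0,0,0.004,-1],
    [0,0,0,0,0,0,-1]
  ]
}}

```text
clock: 21.53
tcp_pos: [0.4581, -0.2739, 0.1112]
orientation: [3.141, 0.003, -0.003]
contact_force: [-5.6, 0.8, 9.5]
grip_width: -0.0002
gripper_force: 4.4
```

Run:
```python
from h import *
m,s=avg(4); print(m.round(4))
```

```text
[ 4.5810e-01 -2.7390e-01  1.1150e-01  3.1413e+00  2.4000e-03 -2.5000e-03
 -5.5753e+00 -9.2200e-02  9.3455e+00]
```

>>> {"fn": "apply_moves", "kwargs": {
  "moves": [
    [0,0,0,0,0,0,-1],
    [0,0,0,0,0,0,-1],
    [0,0,0,0,0,0,-1],
    [0,0,0,0,0,0,-1],
    [0,0,0,0,0,0,-1],
    [0,0,0,0,0,0,-1],
    [0,0,0,0,0,0,-1],
    [0,0,0,0,0,0,-1]
  ]
}}

```text
clock: 22.4
tcp_pos: [0.4581, -0.2739, 0.1119]
orientation: [3.141, 0.002, -0.002]
contact_force: [-6.7, 0.2, 8.5]
grip_width: -0.0004
gripper_force: 4.2
```

Run:
```python
from h import *
o=telemetry.get_obs(); print(o["tcp_pos"],o["contact_force"]); print(order.hand_in())
```

```text
[ 0.45814411 -0.27392577  0.11186883] [-6.65733576  0.22836645  8.45789378]
the job is handed in; nothing more can be done
None
```

I handed the job in at about 22 s with the tweeter in the recess, the flap against its shut stop and the lever held level (tip at 112 mm, about 8.5 N); no verdict came back, and I viewed 11 pictures, one over the limit of 10.

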